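Finish and close a tub of sign fixings at the packing bench

TASK

Put the small jar into the empty compartment of the open tub. Then slide the blue lid across from the riser, without lifting it off into the air, until it drops into the tub's rim and sits fully home and level. Leave both tubs standing where they are and do not disturb the tape roll or the stack of signs.

Things in the scene. Friction and masses are not known exactly. Their poses are not given: they have to be found in the camera images.
- tub: Open round white tub, loose, 2.5 kg, 176 mm outside, 54 mm high, 3 to 8 mm from the riser's left or right side. Origin: centre of underside. Inside its 5 mm wall a ledge at height 48 (154 mm inside) makes a 6 mm deep, 166 mm wide recess for the lid. A cross of 4 mm dividers on its x and y axes, tops at 48, floor at 5, makes 4 quarters: 3 hold 46 mm cartons (tops at 41), the +x+y one is empty
- tub_bay (a point): Point on the floor of the tub's empty quarter compartment, 30 mm from each divider's mid-plane, 5 mm above the underside of the tub; about 20 mm of free room beyond the jar radius outwards, 12 mm to the dividers
- lid: Blue round tray-shaped lid, 160 mm diameter, 0.2 kg, loose on the riser: base 6 mm thick, upstanding edge wall 6 mm thick (inside diameter 148 mm) reaching 20 mm above the underside; lower edge chamfered 2 mm. Origin: centre of underside, z up. Seated, its underside is 48 mm above the tub's underside, coaxial, with 3 mm play all round
- riser: Fixed plywood riser block with an orange band, 190 mm (its x) by 200 mm (its y), 55 mm high, so its top is 1 mm above the tubs' rims. Origin: centre of its underside. A tub stands at each of its +y and -y sides
- jar: The small closed jar with a red cap and paper label, 30 mm diameter, 36 mm high, 50 g, standing on the bench. Origin: centre of its underside, z up
- closed_tub: An already closed tub, bystander: white, 176 mm diameter, with a green lid on top (74 mm high in all), 2.5 kg, on the other side of the riser. Origin: centre of its underside
- tape: Roll of yellow tape lying flat, bystander: 84 mm diameter, 45 mm high. Origin: centre of its underside
- signs: Stack of green and white sign plates, bystander: 60 mm (x) by 200 mm (y), 42 mm high, beyond the riser. Origin: centre of its underside

How it is judged:
By the outcome, as a careful person would: the job done as asked, in the order asked, and still so for the second after the job is handed in, with the robot touching nothing.
It also fails if it takes over 64 s, if anything falls off the work surface, if the arm or the gripper's body presses on something with over 40 N, if the wrist force passes 120 N, or if a joint passes its speed limit or range.

ROBOT

A 7-joint arm with a two-finger parallel gripper is mounted at the origin on the work surface. World frame = base frame: x ahead of the robot, y to its left, z up, the work surface at z = 0. Lengths are in m, angles in rad, forces in N, time in s.
With the tool pointing down it reaches from about 0.425 to 0.925 m from the base axis. Payload 6.8 kg.
Tool frame: the origin (TCP) lies at the very end of the fingers, on their centre line; the grasp point (between the pads) lies 19 mm behind it; z points along the fingers, y is the line along which they close (so a half turn about z gives the same grasp; the last joint's range is limited). The gripper opens to 85 mm and grips with 20 to 120 N. Pads are 22 mm wide; open, the fingers measure 114 mm over their backs; the gripper's body (76 mm by 85 mm) begins 54 mm behind the grasp point. The pads swing forward as they close: fully open they stand 13 mm farther back than shut.
Start: joints at [-1.238, 0.477, 0.022, 1.555, -0.011, 1.109, -0.083], TCP at [0.288, 0.61, 0.231] pointing down, gripper open.
Joint ranges: [-2.96, 2.96], [-0.34, 2.1], [-1.41, 1.46], [0.24, 2.44], [-1.37, 4.51], [0.17, 1.92], [-2.96, 2.96]. Speed limits (rad/s): [2.39, 2.39, 3.14, 3.14, 3.14, 3.14, 3.14].

INTERFACE

Orientations are given as a rotation vector (axis times angle).
In Python, from bench import r gives the robot as it stands. The module is installed in compiled form; this text tells all that it offers.
- The arm moves only by the tool servo_tool, never from a script. Its argument "commands" is a list of rows, each a list of 7 numbers: the turn, a rotation vector about the world's x, y, z in degrees, then the shift along the world's x, y, z in mm, then the closure, from 0 (fully open) to 1 (shut). A call has 1 to 5 rows; each row is the pose to reach, as a shift and turn from the pose commanded when the call began; what a row does not reach only later rows make up. A row lasts 1/12 s, in which the tool goes at most 41.7 mm and 7.16 degrees, less where a joint would pass 70% of its speed; a pose out of reach is approached as far as the arm can. A call with a gripper value outside its range is refused whole. The fingers move at their own pace and stop on an object; "force" is the grip in N (left out, the last holds). Time passes only in rows, so rows that repeat a pose let the fingers close. It gives the time, the measured TCP pose, the force, the opening and the grip force at its end, in the units of the state.
- r.get_obs(): the state, without advancing time (a new reading comes with each control period).
- r.grab_frame(name): name is "side" or "top"; returns (picture, depth): 400x640x3 uint8, blue, green, red; 400x640 float32, m along the optical axis (not along the pixel's ray), 0 where there is no reading.
- r.camera_info(name): a dict with "vertical_fov" (degrees; the focal length in pixels is half the picture's height over the tangent of half this angle, whatever the lens; pixels are square), "cx", "cy" (the principal point, pixels), "cam_to_world" (4x4, takes a point from camera to world coordinates). Camera axes: x right, y up, looking along -z (the intrinsics and any distortion apply to the point x, -y, -z); pixel columns grow to the right and rows downward; lengths in m; the calibration is good to about 2 mm. A picture is of the moment at which its call begins. camera_info takes no time and is no camera call.
- r.hand_in(): hands the job in; it is judged then, once.
The state is a dict: "clock": time; "joints": joint angles; "qvel": joint speeds; "tau": joint torques, N m; "tcp_pos": TCP position; "orientation": TCP orientation; "contact_force": force on the tool from outside, world axes, zero at the start; "moment": the same for the moment, N m; "grip_width": finger opening in m; "gripper_force": force on a finger pad.
Only numpy, scipy, OpenCV 4.12 (cv2) and the standard library are available. Lean on these libraries where they do the work, as an engineer would, in place of code of your own. Each camera call takes 0.05 s, during which the arm holds its last target. There are 200 camera calls.

## Working session

There is one attempt and no reset: what is moved stays moved. The work goes in short steps, Python scripts to look and compute and a tool call to move; the robot and the scene stay as the last step left them, time stands still between calls to the robot, and variables do not carry over. Pictures are saved under pics/ and viewed, at most 10 in all, crops included, and the job is handed in when it is done.

Besides the shell and the picture viewer there is one more tool, called after "Request:" by a JSON object that holds its "fn" and its "kwargs". servo_tool: Moves the arm, as the interface text tells. Its arguments: {"type":"object","properties":{"commands":{"type":"array"},"force":{"type":"number"}},"required":["commands"]}

```bash
mkdir -p pics; cat > h.py <<'E'
import numpy as np, cv2
from bench import r
def grab(n):
    p,d=r.grab_frame(n); return p,d
def pts(n,d):
    c=r.camera_info(n); f=200/np.tan(np.radians(c["vertical_fov"])/2)
    v,u=np.mgrid[0:400,0:640]
    P=np.stack([(u-c["cx"])/f*d,-(v-c["cy"])/f*d,-d,np.ones_like(d)],-1)
    return (P@np.array(c["cam_to_world"]).T)[...,:3]
E
python3 - <<'E'
from h import *
for n in("top","side"):
    p,d=grab(n); cv2.imwrite(f"pics/{n}0.png",p); np.save(f"{n}0.npy",d)
    c=r.camera_info(n); print(n,{k:(np.round(v,3).tolist()) if not isinstance(v,str) else v for k,v in c.items()})
print(r.get_obs())
E
```

```text
top {'vertical_fov': 50.866, 'cx': 314.779, 'cy': 197.213, 'cam_to_world': [[-0.013, 0.992, -0.127, 0.436], [-1.0, -0.01, 0.02, 0.009], [0.018, 0.127, 0.992, 1.261], [0.0, 0.0, 0.0, 1.0]]}
side {'vertical_fov': 45.242, 'cx': 323.619, 'cy': 191.454, 'cam_to_world': [[0.824, 0.314, -0.471, -0.027], [-0.566, 0.445, -0.694, -0.885], [-0.008, 0.839, 0.545, 0.799], [0.0, 0.0, 0.0, 1.0]]}
{'clock': 0.1, 'joints': array([-1.23810637,  0.47772686,  0.02236844,  1.55633723, -0.0115162 ,
        1.1092803 , -0.08310484]), 'qvel': array([-0.00095353, -0.00109128, -0.00154685, -0.00289333,  0.00071065,
       -0.00019559, -0.00018313]), 'tau': array([ 4.77562251e-03, -5.97754383e+01,  1.61401972e+00, -2.81957138e+01,
        1.29444149e-02,  5.00320471e-03,  2.99666647e-05]), 'tcp_pos': array([0.28778851, 0.61000002, 0.23042358]), 'orientation': array([-6.86769143e-01, -3.06535952e+00,  2.52132370e-03]), 'contact_force': array([-0.83352152,  0.8011339 ,  0.59995221]), 'moment': array([-0.00431012,  0.03543514,  0.04803986]), 'gripper_force': 0.0, 'grip_width': 0.0852877175739227}
```

View pics/top0.png

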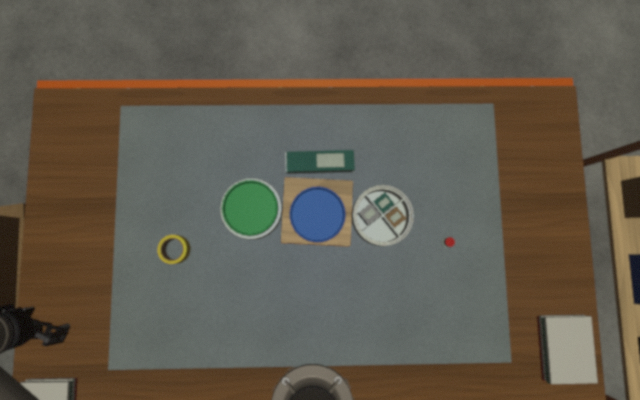

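View pics/side0.png

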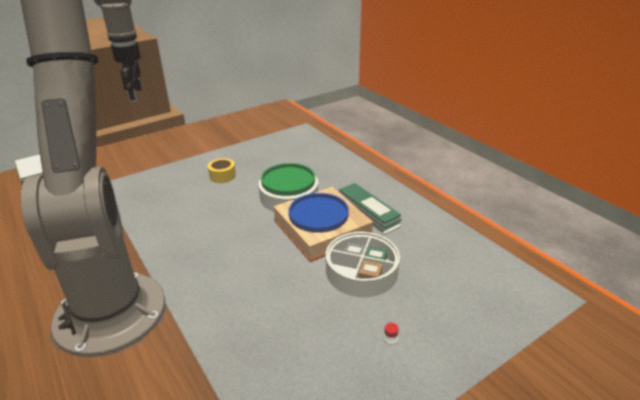

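The top view shows the open tub at (383,215), the blue lid at (317,214), the closed tub at (250,208), the jar at (449,242), the tape at (172,249) and the signs at (320,161). The tub's empty quarter faces the robot, around (383,232). The side view agrees.

```bash
cat >> h.py <<'E'
def ray(n,uv,z):
    c=r.camera_info(n); f=200/np.tan(np.radians(c["vertical_fov"])/2); T=np.array(c["cam_to_world"])
    uv=np.atleast_2d(np.asarray(uv,float))
    D=np.stack([(uv[:,0]-c["cx"])/f,-(uv[:,1]-c["cy"])/f,-np.ones(len(uv))],1)@T[:3,:3].T
    return (T[:3,3]+D*((z-T[2,3])/D[:,2])[:,None])[:,:2]
def blob(m):
    m=cv2.morphologyEx(m.astype(np.uint8),cv2.MORPH_CLOSE,np.ones((3,3)))
    cs,_=cv2.findContours(m,cv2.RETR_EXTERNAL,cv2.CHAIN_APPROX_NONE)
    return max(cs,key=cv2.contourArea)[:,0,:]
def circ(xy):
    A=np.c_[2*xy,np.ones(len(xy))]; s=np.linalg.lstsq(A,(xy**2).sum(1),rcond=None)[0]
    R=np.sqrt(s[2]+s[0]**2+s[1]**2); return np.r_[s[:2],R,np.std(np.hypot(*(xy-s[:2]).T)-R)]*1e3
def masks(p):
    h=cv2.cvtColor(p,cv2.COLOR_BGR2HSV); H,S,V=[h[...,i].astype(int) for i in range(3)]
    return dict(blue=(abs(H-112)<14)&(S>130)&(V>60),red=((H<8)|(H>172))&(S>130)&(V>60),
      white=(S<40)&(V>150))
E
python3 - <<'E'
from h import *
for n in("top","side"):
    p=cv2.imread(f"pics/{n}0.png"); d=np.load(f"{n}0.npy"); P=pts(n,d); m=masks(p)
    b=blob(m["blue"]); print(n,"lid",circ(ray(n,b,.075)).round(1))
    rm=m["red"].copy()
    rm[:, :340]=0; rm[:(220 if n=="top" else 310)]=0; rm[:,480:]=0
    q=blob(rm); c,_=cv2.minEnclosingCircle(q); print("jar",c,len(q),circ(ray(n,q,.036)).round(1),ray(n,[c],.036).round(4))
    print(" depth pts lid, jar, tub:",[P[v,u].round(3).tolist() for u,v in ([(317,214),(449,242),(383,234),(383,210)] if n=="top" else [(318,212),(391,328),(340,265),(362,255)])])
    # tub outline
    w=(P[...,2]>.044)&(P[...,2]<.062)
    x0=(345,180,425,250) if n=="top" else (315,225,410,300)
    k=np.zeros_like(w);k[x0[1]:x0[3],x0[0]:x0[2]]=1
    t=m["white"]&k
    q=blob(t); print(" tub",len(q),circ(ray(n,q,.054)).round(1))
    cv2.imwrite(f"pics/z_{n}.png",cv2.resize(p[x0[1]-10:x0[3]+10,x0[0]-60:x0[2]+50],None,fx=4,fy=4,interpolation=cv2.INTER_CUBIC))
a=cv2.imread("pics/z_top.png");b=cv2.imread("pics/z_side.png")
a=cv2.resize(a,(640,300)) if 0 else a
H=300; im=np.vstack([cv2.resize(x,(int(x.shape[1]*H/x.shape[0]),H))[:, :620] if 1 else x for x in [cv2.copyMakeBorder(a,0,0,0,max(0,b.shape[1]-a.shape[1]),cv2.BORDER_CONSTANT)]]+[])
cv2.imwrite("pics/z.png",a); print(a.shape,b.shape)
E
```

```text
top lid [541.1 -20.1  73.9   0.8]
jar (449.21429443359375, 241.7857208251953) 23 [ 458.9 -404.9   11.6    0.9] [[ 0.4585 -0.405 ]]
 depth pts lid, jar, tub: [[0.542, -0.02, 0.062], [0.458, -0.404, 0.036], [0.485, -0.217, 0.007], [0.553, -0.213, 0.043]]
 tub 211 [ 534.5 -202.7   69.6   18.2]
side lid [533.5 -32.4  70.2   2.4]
jar (391.1764831542969, 329.058837890625) 35 [ 455.9 -412.6   14.2    1.6] [[ 0.4555 -0.4128]]
 depth pts lid, jar, tub: [[0.542, -0.02, 0.062], [0.457, -0.41, 0.036], [0.504, -0.171, 0.006], [0.54, -0.21, 0.048]]
 tub 311 [ 531.7 -241.7  128.9   20.3]
(360, 760, 3) (380, 820, 3)
```

View pics/z_top.png

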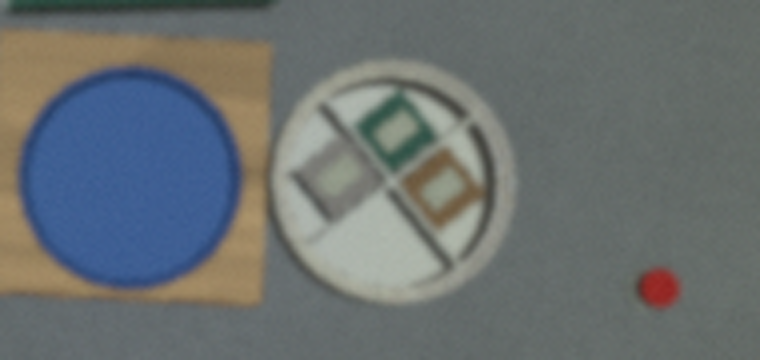

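```bash
python3 - <<'E'
from h import *
from scipy.optimize import minimize_scalar
for n in("top","side"):
    p=cv2.imread(f"pics/{n}0.png"); d=np.load(f"{n}0.npy"); P=pts(n,d); X,Y,Z=P[...,0],P[...,1],P[...,2]
    w=(Z>.051)&(Z<.058)&(Y<-.118)&(Y>-.33)&(abs(X-.54)<.12); w&=np.hypot(X-.537,Y+.21)<.1
    xy=P[w][:,:2]; c=circ(xy); rr=np.hypot(*(xy*1e3-c[:2]).T)
    print(n,"rim",w.sum(),c.round(1),np.percentile(rr,[2,50,98]).round(1),"z",Z[w].mean().round(4))
    q=(np.hypot(X-c[0]/1e3,Y-c[1]/1e3)<.07)&(Z>.0445)&(Z<.052); v=P[q][:,:2]-c[:2]/1e3
    a=np.arctan2(v[:,1],v[:,0]); k=np.hypot(*v.T)>.015; print(" dividers",q.sum(),"axis mod90",np.degrees(np.angle(np.mean(np.exp(4j*a[k])))/4).round(1))
    l=(Z>.0685)&(Z<.08)&(np.hypot(X-.541,Y+.02)<.095); c=circ(P[l][:,:2]); print(" lid",l.sum(),c.round(1))
    j=(Z>.028)&(Z<.045)&(np.hypot(X-.458,Y+.405)<.04); print(" jar",j.sum(),P[j].mean(0).round(4), (P[j].min(0)).round(4),P[j].max(0).round(4))
    f=(Z>.05)&(Z<.06)&(abs(Y+.02)<.11)&(abs(X-.54)<.12)&(np.hypot(X-.541,Y+.02)>.084); print(" riser",P[f].min(0).round(3),P[f].max(0).round(3), cv2.minAreaRect((P[f][:,:2]*1e3).astype(np.float32)))
p=cv2.imread("pics/top0.png"); m=masks(p)["blue"]
h=cv2.cvtColor(p,cv2.COLOR_BGR2HSV); mm=(abs(h[...,0].astype(int)-112)<16)&(h[...,1]>90)&(h[...,2]>25)
b=blob(mm); print("lid col",circ(ray("top",b,.075)).round(1))
E
```

```text
top rim 259 [ 537.5 -209.1   84.5    8.6] [77.2 84.9 92.2] z 0.0533
 dividers 114 axis mod90 37.1
 lid 363 [540.3 -19.2  76.5   1.8]
 jar 78 [ 0.458  -0.4059  0.0338] [ 0.4461 -0.4207  0.0282] [ 0.4724 -0.3921  0.0388]
 riser [ 0.453 -0.13   0.05 ] [0.652 0.089 0.06 ] ((551.3360595703125, -20.546066284179688), (222.8504180908203, 190.09461975097656), 86.41969299316406)
side rim 399 [ 537.6 -210.9   86.3    4.6] [79.5 86.1 96.5] z 0.0533
 dividers 193 axis mod90 37.9
 lid 409 [540.1 -23.   76.6   2.3]
 jar 143 [ 0.4573 -0.4108  0.0343] [ 0.4442 -0.4236  0.0282] [ 0.4721 -0.395   0.0382]
 riser [ 0.45 -0.13  0.05] [0.65  0.09  0.059] ((551.6527709960938, -20.19561767578125), (222.03207397460938, 193.5480194091797), 87.09959411621094)
lid col [541.1 -20.1  75.6   0.9]
```

Request:
{"fn": "servo_tool", "kwargs": {"commands": [[0, 0, -5, 15, -34, -2, 0], [0, 0, -10, 31, -68, -4, 0], [0, 0, -15, 47, -102, -6, 0], [0, 0, -20, 62, -136, -8, 0], [0, 0, -24, 78, -170, -10, 0]], "force": 30}}

```text
clock: 0.52
tcp_pos: [0.3662, 0.4386, 0.2208]
orientation: [-1.315, -2.853, 0.001]
contact_force: [-0.2, 0.3, 0.8]
grip_width: 0.0854
gripper_force: 0.0
```

Request:
{"fn": "servo_tool", "kwargs": {"commands": [[0, 0, -5, 15, -34, -2, 0], [0, 0, -10, 31, -68, -4, 0], [0, 0, -15, 47, -102, -6, 0], [0, 0, -20, 62, -136, -8, 0], [0, 0, -24, 78, -170, -10, 0]]}}

```text
clock: 0.93
tcp_pos: [0.4441, 0.2686, 0.2111]
orientation: [-1.879, -2.517, 0.001]
contact_force: [1.1, 0.8, 0.3]
grip_width: 0.0853
gripper_force: 0.0
```

Request:
{"fn": "servo_tool", "kwargs": {"commands": [[0, 0, -5, 15, -34, -2, 0], [0, 0, -10, 31, -68, -4, 0], [0, 0, -15, 47, -102, -6, 0], [0, 0, -20, 62, -136, -8, 0], [0, 0, -24, 76, -170, -10, 0]]}}

```text
clock: 1.35
tcp_pos: [0.5203, 0.0987, 0.2011]
orientation: [-2.362, -2.071, 0.0]
contact_force: [-0.1, 0.0, 0.3]
grip_width: 0.0855
gripper_force: 0.0
```

Request:
{"fn": "servo_tool", "kwargs": {"commands": [[0, 0, 0, -4, -34, -2, 0], [0, 0, 0, -8, -68, -4, 0], [0, 0, 0, -12, -102, -6, 0], [0, 0, 0, -16, -136, -8, 0], [0, 0, 0, -20, -170, -10, 0]]}}

```text
clock: 1.77
tcp_pos: [0.4993, -0.071, 0.1911]
orientation: [-2.357, -2.076, 0.0]
contact_force: [0.8, 0.3, -1.3]
grip_width: 0.0853
gripper_force: 0.0
```

Request:
{"fn": "servo_tool", "kwargs": {"commands": [[0, 0, 0, -4, -34, -2, 0], [0, 0, 0, -8, -68, -4, 0], [0, 0, 0, -12, -102, -6, 0], [0, 0, 0, -16, -136, -8, 0], [0, 0, 0, -20, -170, -10, 0]]}}

```text
clock: 2.18
tcp_pos: [0.4794, -0.2409, 0.181]
orientation: [-2.357, -2.076, -0.0]
contact_force: [0.7, -0.2, 0.6]
grip_width: 0.0851
gripper_force: 0.0
```

Request:
{"fn": "servo_tool", "kwargs": {"commands": [[0, 0, 0, -4, -34, -2, 0], [0, 0, 0, -8, -68, -4, 0], [0, 0, 0, -12, -102, -6, 0], [0, 0, 0, -16, -136, -8, 0], [0, 0, 0, -20, -168, -10, 0]]}}

```text
clock: 2.6
tcp_pos: [0.4593, -0.4092, 0.1709]
orientation: [-2.357, -2.076, 0.0]
contact_force: [-1.1, -0.0, -0.6]
grip_width: 0.0853
gripper_force: 0.0
```

Request:
{"fn": "servo_tool", "kwargs": {"commands": [[0, 0, 0, -1, 1, -35, 0], [0, 0, 0, -1, 1, -70, 0], [0, 0, 0, -1, 1, -105, 0], [0, 0, 0, -1, 1, -140, 0], [0, 0, 0, -1, 1, -162, 0]]}}

```text
clock: 3.02
tcp_pos: [0.4574, -0.4048, 0.0055]
orientation: [-2.354, -2.074, 0.001]
contact_force: [0.3, 0.7, -0.2]
grip_width: 0.0854
gripper_force: 0.0
```

Request:
{"fn": "servo_tool", "kwargs": {"commands": [[0, 0, 0, 0, 0, 0, 0.3], [0, 0, 0, 0, 0, 0, 0.6], [0, 0, 0, 0, 0, 0, 0.8], [0, 0, 0, 0, 0, 0, 1], [0, 0, 0, 0, 0, 0, 1]], "force": 25}}

```text
clock: 3.43
tcp_pos: [0.4602, -0.4074, 0.0113]
orientation: [2.355, 2.074, 0.001]
contact_force: [-1.8, 0.2, 5.9]
grip_width: 0.0279
gripper_force: 24.4
```

Request:
{"fn": "servo_tool", "kwargs": {"commands": [[0, 0, 0, 0, 0, 0, 1], [0, 0, 0, 0, 0, 0, 1], [0, 0, 0, 0, 0, 0, 1], [0, 0, 0, 0, 0, 0, 1]]}}

```text
clock: 3.77
tcp_pos: [0.4601, -0.4075, 0.0113]
orientation: [2.355, 2.074, 0.002]
contact_force: [-1.3, 0.8, 7.1]
grip_width: 0.0275
gripper_force: 24.4
```

Request:
{"fn": "servo_tool", "kwargs": {"commands": [[0, 0, 0, 0, 0, 10, 1], [0, 0, 0, 0, 0, 35, 1], [0, 0, 0, 0, 0, 65, 1], [0, 0, 0, 0, 0, 90, 1], [0, 0, 0, 0, 0, 90, 1]]}}

```text
clock: 4.18
tcp_pos: [0.4613, -0.4091, 0.1053]
orientation: [2.352, 2.07, 0.003]
contact_force: [-0.0, -2.1, 0.0]
grip_width: 0.0279
gripper_force: 24.8
```

Request:
{"fn": "servo_tool", "kwargs": {"commands": [[0, 0, 0, 4, 25, 0, 1], [0, 0, 0, 9, 55, 0, 1], [0, 0, 0, 14, 85, 0, 1], [0, 0, 0, 17, 105, 0, 1], [0, 0, 0, 17, 105, 0, 1]]}}

```text
clock: 4.6
tcp_pos: [0.4773, -0.2957, 0.0991]
orientation: [-2.349, -2.082, -0.004]
contact_force: [-0.6, 0.6, 0.1]
grip_width: 0.0276
gripper_force: 24.8
```

```bash
python3 - <<'E'
from h import *
p,d=grab("side"); q,e=grab("top")
cv2.imwrite("pics/s1.png",np.hstack([cv2.resize(p[200:380,270:470],None,fx=2,fy=2),cv2.resize(q[150:330,320:520],None,fx=2,fy=2)]))
o=r.get_obs(); print(o["tcp_pos"],o["grip_width"],o["contact_force"])
E
```

```text
[ 0.47633137 -0.30059306  0.09966437] 0.027542460156687078 [-0.76467738 -1.03579708  0.40024265]
```

View pics/s1.png

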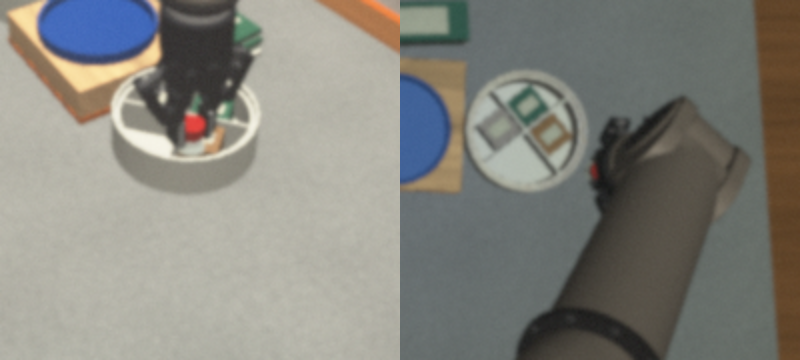

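The jar is upright between the fingertips (side crop ~(193,125)), clear of the tub.

Request:
{"fn": "servo_tool", "kwargs": {"commands": [[0, 0, 0, 3, 20, 0, 1], [0, 0, 0, 9, 50, 0, 1], [0, 0, 0, 14, 80, 0, 1], [0, 0, 0, 17, 98, 0, 1], [0, 0, 0, 17, 98, 0, 1]]}}

```text
clock: 5.12
tcp_pos: [0.4939, -0.2002, 0.0992]
orientation: [-2.352, -2.08, -0.002]
contact_force: [0.2, 0.4, -0.6]
grip_width: 0.0274
gripper_force: 24.8
```

Request:
{"fn": "servo_tool", "kwargs": {"commands": [[0, 0, 0, 0, 0, 0, 1], [0, 0, 0, 0, 0, -5, 1], [0, 0, 0, 0, 0, -20, 1], [0, 0, 0, 0, 0, -30, 1], [0, 0, 0, 0, 0, -30, 1]]}}

```text
clock: 5.53
tcp_pos: [0.4911, -0.2046, 0.0674]
orientation: [-2.358, -2.072, 0.004]
contact_force: [0.1, 0.9, 0.6]
grip_width: 0.0276
gripper_force: 24.8
```

```bash
python3 - <<'E'
from h import *
p,d=grab("side"); q,e=grab("top")
cv2.imwrite("pics/s2.png",np.hstack([cv2.resize(p[210:310,305:425],None,fx=3.3,fy=3.3),cv2.resize(q[170:270,330:450],None,fx=3.3,fy=3.3)]))
o=r.get_obs(); print(o["tcp_pos"],o["grip_width"],o["contact_force"])
E
```

```text
[ 0.4922682  -0.20459949  0.06892811] 0.02762042633034995 [-0.03730252  0.17061806 -0.35370082]
```

View pics/s2.png

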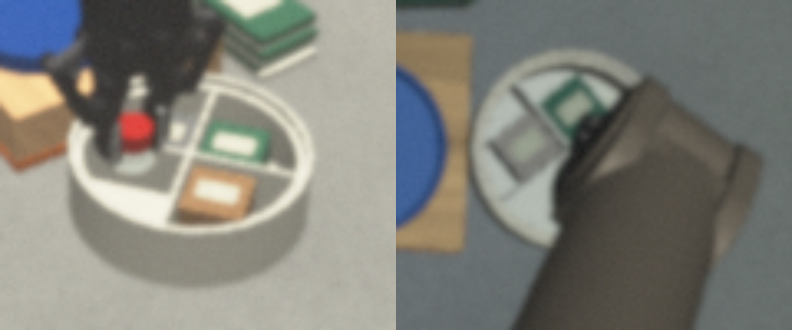

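The jar is held over the empty quarter, cap at about (130,130) in the crop. I'll lower it.

Request:
{"fn": "servo_tool", "kwargs": {"commands": [[0, 0, 0, 0, 0, -8, 1], [0, 0, 0, 0, 0, -16, 1], [0, 0, 0, 0, 0, -24, 1], [0, 0, 0, 0, 0, -32, 1], [0, 0, 0, 0, 0, -32, 1]]}}

```text
clock: 6.05
tcp_pos: [0.4919, -0.203, 0.0356]
orientation: [-2.356, -2.075, 0.002]
contact_force: [-0.1, 0.3, 0.1]
grip_width: 0.028
gripper_force: 24.8
```

Request:
{"fn": "servo_tool", "kwargs": {"commands": [[0, 0, 0, 0, 0, -6, 1], [0, 0, 0, 0, 0, -12, 1], [0, 0, 0, 0, 0, -16, 1], [0, 0, 0, 0, 0, -19, 1], [0, 0, 0, 0, 0, -19, 1]]}}

```text
clock: 6.47
tcp_pos: [0.4926, -0.2034, 0.0177]
orientation: [-2.357, -2.076, 0.001]
contact_force: [-0.0, 0.2, 0.5]
grip_width: 0.0274
gripper_force: 24.8
```

Request:
{"fn": "servo_tool", "kwargs": {"commands": [[0, 0, 0, 0, 0, -1, 1], [0, 0, 0, 0, 0, -2, 1], [0, 0, 0, 0, 0, -2, 1]]}}

```text
clock: 6.72
tcp_pos: [0.4931, -0.2036, 0.0164]
orientation: [2.357, 2.076, 0.0]
contact_force: [-0.1, -0.2, -0.4]
grip_width: 0.0275
gripper_force: 24.8
```

Request:
{"fn": "servo_tool", "kwargs": {"commands": [[0, 0, 0, 0, 0, 0, 0.64], [0, 0, 0, 0, 0, 0, 0.62], [0, 0, 0, 0, 0, 0, 0.61], [0, 0, 0, 0, 0, 0, 0.61]]}}

```text
clock: 7.05
tcp_pos: [0.4938, -0.2037, 0.0166]
orientation: [2.356, 2.076, 0.001]
contact_force: [2.8, 0.1, -1.1]
grip_width: 0.033
gripper_force: 1.2
```

Request:
{"fn": "servo_tool", "kwargs": {"commands": [[0, 0, 0, 1, 0, 4, 0.61], [0, 0, 0, 1, 0, 12, 0.61], [0, 0, 0, 1, 0, 24, 0.61], [0, 0, 0, 1, 0, 40, 0.61], [0, 0, 0, 1, 0, 55, 0.61]]}}

```text
clock: 7.47
tcp_pos: [0.4932, -0.2035, 0.0727]
orientation: [-2.357, -2.075, 0.001]
contact_force: [-0.3, -0.3, -0.1]
grip_width: 0.0333
gripper_force: 0.0
```

Request:
{"fn": "servo_tool", "kwargs": {"commands": [[0, 0, 0, 0, 0, 30, 0.7], [0, 0, 2, 0, 20, 50, 0.8], [0, 0, 4, 10, 60, 50, 1], [0, 0, 6, 20, 95, 50, 1], [0, 0, 7.5, 30, 130, 50, 1]]}}

```text
clock: 7.88
tcp_pos: [0.5239, -0.0722, 0.123]
orientation: [2.216, 2.226, 0.002]
contact_force: [0.5, -0.7, -0.3]
grip_width: -0.0
gripper_force: 0.0
```

```bash
python3 - <<'E'
from h import *
p,d=grab("side"); q,e=grab("top"); np.save("top3.npy",e); np.save("side3.npy",d); cv2.imwrite("pics/top3.png",q)
cv2.imwrite("pics/s3.png",np.hstack([cv2.resize(p[170:310,285:425],None,fx=2.8,fy=2.8),cv2.resize(q[150:290,280:420],None,fx=2.8,fy=2.8)]))
o=r.get_obs(); print(o["tcp_pos"],o["orientation"],o["grip_width"],o["contact_force"])
P=pts("side",d); X,Y,Z=P[...,0],P[...,1],P[...,2]
w=(Z>.051)&(Z<.058)&(Y<-.118)&(Y>-.33)&(np.hypot(X-.537,Y+.21)<.1); print("rim side",circ(P[w][:,:2]).round(1))
E
```

```text
[ 0.52547391 -0.06637986  0.12217187] [-2.2037527  -2.23631129 -0.00443324] 0.00034264184196059703 [ 0.78061155 -0.669123   -0.25069666]
rim side [ 537.6 -210.7   86.4    4. ]
```

View pics/s3.png

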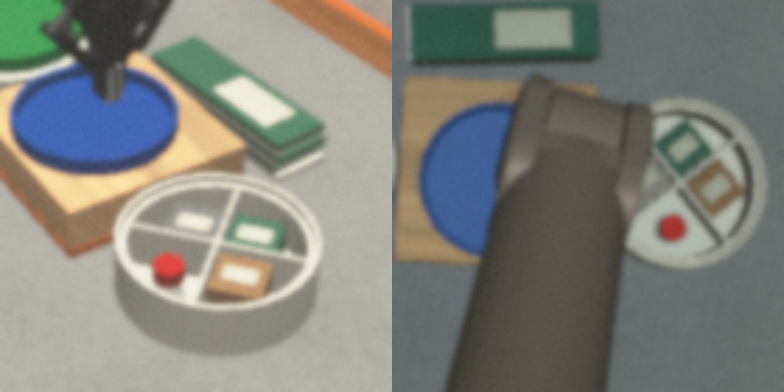

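The jar stands in the empty quarter (side crop (168,268), top crop (671,228)), and the tub has not moved. The closed fingers are above the lid.

Request:
{"fn": "servo_tool", "kwargs": {"commands": [[0, 0, 0, 8, 4, -10, 1], [0, 0, 0, 16, 8, -25, 1], [0, 0, 0, 16, 8, -40, 1], [0, 0, 0, 16, 8, -50, 1], [0, 0, 0, 16, 8, -57, 1]]}}

```text
clock: 8.4
tcp_pos: [0.5389, -0.0659, 0.0638]
orientation: [-2.217, -2.225, 0.002]
contact_force: [-0.6, 0.3, -0.1]
grip_width: 0.0002
gripper_force: 0.0
```

Request:
{"fn": "servo_tool", "kwargs": {"commands": [[0, 0, 0, 0, -3, 0, 1], [0, 0, 0, 0, -6, 0, 1], [0, 0, 0, 0, -10, 0, 1], [0, 0, 0, 0, -10, 0, 1]]}}

```text
clock: 8.73
tcp_pos: [0.5403, -0.0771, 0.0652]
orientation: [2.218, 2.223, 0.001]
contact_force: [-1.0, -0.2, 0.3]
grip_width: 0.0002
gripper_force: 0.0
```

Request:
{"fn": "servo_tool", "kwargs": {"commands": [[0, 0, 0, 0, -8, 0, 1], [0, 0, 0, 0, -17, 0, 1], [0, 0, 0, 0, -26, 0, 1], [0, 0, 0, 0, -35, 0, 1], [0, 0, 0, -1, -45, 0, 1]]}}

```text
clock: 9.15
tcp_pos: [0.5392, -0.1214, 0.0645]
orientation: [2.217, 2.226, 0.001]
contact_force: [0.5, 2.0, 0.8]
grip_width: 0.0002
gripper_force: 0.9
```

```bash
cat > lid.py <<'E'
from h import *
def lid(z=.075,save=None):
    for n in("top","side"):
        p,d=grab(n); P=pts(n,d)
        h=cv2.cvtColor(p,cv2.COLOR_BGR2HSV); mm=(abs(h[...,0].astype(int)-112)<16)&(h[...,1]>90)&(h[...,2]>25)
        l=mm&(P[...,2]>z-.0065)&(P[...,2]<z+.006); q=P[l]
        A=np.c_[q[:,:2]-q[:,:2].mean(0),np.ones(len(q))]; s=np.linalg.lstsq(A,q[:,2],rcond=None)[0]
        print(n,"lid",l.sum(),circ(q[:,:2]).round(1),"plane",(s*1e3).round(1))
        X,Y,Z=P[...,0],P[...,1],P[...,2]
        w=(Z>.051)&(Z<.058)&(Y<-.118)&(Y>-.33)&(np.hypot(X-.537,Y+.21)<.1)&~mm; print(" rim",circ(P[w][:,:2]).round(1))
        if save: cv2.imwrite(f"pics/{save}_{n}.png",p)
    o=r.get_obs(); print(o["tcp_pos"].round(4),o["contact_force"].round(1))
E
python3 -c "
from lid import *
lid(save='s4')"
```

```text
top lid 115 [540.4 -58.8  75.3   1.1] plane [ 2.9  2.5 73.4]
 rim [ 537.7 -209.7   85.1    1.6]
side lid 279 [538.7 -65.5  75.6   3.2] plane [-4.3 -7.  72.7]
 rim [ 537.1 -213.5   84.9    3. ]
[ 0.5385 -0.1236  0.0645] [ 0.3  0.1 -0.3]
```

Request:
{"fn": "servo_tool", "kwargs": {"commands": [[0, 0, 0, 0, -10, 0, 1], [0, 0, 0, 0, -20, 0, 1], [0, 0, 0, -1, -30, 0, 1], [0, 0, 0, -1, -40, 0, 1], [0, 0, 0, -1, -50, 0, 1]]}}

```text
clock: 9.67
tcp_pos: [0.5377, -0.1718, 0.0642]
orientation: [-2.217, -2.226, 0.001]
contact_force: [1.3, 1.6, -0.1]
grip_width: -0.0002
gripper_force: 0.5
```

Request:
{"fn": "servo_tool", "kwargs": {"commands": [[0, 0, 0, 0, -10, 0, 1], [0, 0, 0, 0, -20, 0, 1], [0, 0, 0, 0, -30, 0, 1], [0, 0, 0, 0, -40, 0, 1], [0, 0, 0, -1, -50, 0, 1]]}}

```text
clock: 10.08
tcp_pos: [0.5371, -0.2215, 0.0643]
orientation: [2.217, 2.226, 0.0]
contact_force: [0.3, 0.4, -0.0]
grip_width: -0.0001
gripper_force: 0.5
```

```bash
python3 -c "
from lid import *
lid(z=.072,save='s5')
p=cv2.imread('pics/s5_side.png');q=cv2.imread('pics/s5_top.png')
cv2.imwrite('pics/s5.png',np.hstack([cv2.resize(p[170:310,285:425],None,fx=2.8,fy=2.8),cv2.resize(q[150:290,280:420],None,fx=2.8,fy=2.8)]))"
```

```text
top lid 199 [ 539.1 -158.3   74.9    8.2] plane [-8.3 22.9 72. ]
 rim [ 537.7 -209.6   84.9    1.3]
side lid 376 [ 537.8 -165.8   75.6    3.2] plane [-1.5  3.  70.9]
 rim [ 536.7 -218.8   77.3   17. ]
[ 0.5365 -0.2234  0.0646] [-0.3 -0.4 -0.2]
```

View pics/s5.png

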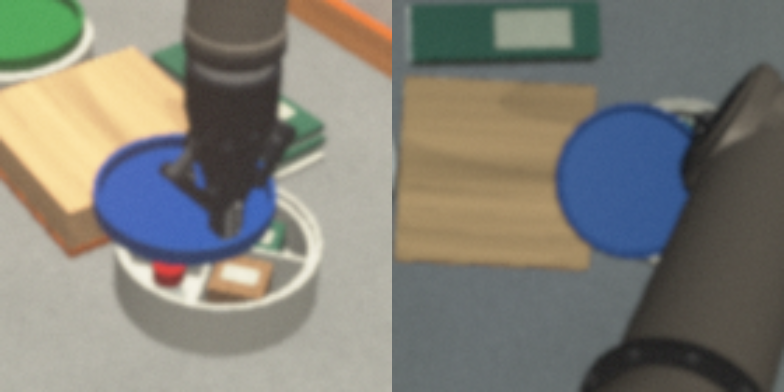

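The lid is crossing onto the tub (side crop centre (185,195)), tipped slightly into the opening and well centred in x.

Request:
{"fn": "servo_tool", "kwargs": {"commands": [[0, 0, 0, 0, -8, -1, 1], [0, 0, 0, 0, -16, -2, 1], [0, 0, 0, 0, -24, -2, 1], [0, 0, 0, 0, -32, -3, 1], [0, 0, 0, 0, -38, -3, 1]]}}

```text
clock: 10.6
tcp_pos: [0.5368, -0.2597, 0.0612]
orientation: [2.217, 2.225, -0.001]
contact_force: [0.7, 1.9, -0.6]
grip_width: -0.0003
gripper_force: 0.6
```

Request:
{"fn": "servo_tool", "kwargs": {"commands": [[0, 0, 0, 0, -2, 0, 1], [0, 0, 0, 0, -4, 0, 1], [0, 0, 0, 0, -6, 0, 1], [0, 0, 0, 0, -8, 0, 1], [0, 0, 0, 0, -8, 0, 1]]}}

```text
clock: 11.02
tcp_pos: [0.5371, -0.2667, 0.0614]
orientation: [2.216, 2.226, -0.0]
contact_force: [-0.2, 0.2, -0.4]
grip_width: 0.0003
gripper_force: 0.1
```

```bash
python3 -c "
from lid import *
lid(z=.070,save='s6')"
```

```text
top lid 203 [ 538.6 -201.6   73.7    7.2] plane [ 4.5 46.  70.4]
 rim [ 538.3 -206.5   85.2    2.6]
side lid 351 [ 537.3 -207.2   75.6    2.9] plane [-5.5 26.6 67.9]
 rim [ 539.  -211.1   84.2    5.1]
[ 0.5371 -0.2666  0.0614] [ 0.1  0.5 -0.8]
```

Request:
{"fn": "servo_tool", "kwargs": {"commands": [[0, 0, 0, 0, -1, 0, 1], [0, 0, 0, 0, -2, 0, 1], [0, 0, 0, 0, -3, 0, 1], [0, 0, 0, 0, -3, 0, 1]]}}

```text
clock: 11.45
tcp_pos: [0.5371, -0.2696, 0.0613]
orientation: [2.217, 2.226, 0.0]
contact_force: [0.2, 0.6, -0.9]
grip_width: 0.0002
gripper_force: 0.4
```

```bash
python3 -c "
from lid import *
lid(z=.070,save='s7')"
```

```text
top lid 185 [ 538.7 -204.3   74.     4.9] plane [ 2.7 32.4 69.8]
 rim [ 538.1 -208.4   84.9    2.6]
side lid 335 [ 537.1 -210.    75.6    2.8] plane [-6.3 22.7 67.7]
 rim [ 538.5 -211.3   84.1    6.1]
[ 0.537  -0.2696  0.0613] [-0.7  0.7  0.1]
```

Request:
{"fn": "servo_tool", "kwargs": {"commands": [[0, 0, 0, 0, -1, 0, 1], [0, 0, 0, 0, -2, 0, 1], [0, 0, 0, 0, -3, 0, 1], [0, 0, 0, 0, -3, 0, 1]]}}

```text
clock: 11.88
tcp_pos: [0.537, -0.2727, 0.0613]
orientation: [2.217, 2.226, -0.0]
contact_force: [0.0, -0.2, -0.3]
grip_width: 0.0
gripper_force: 0.5
```

```bash
python3 -c "
from lid import *
lid(z=.068,save='s8')
p=cv2.imread('pics/s8_side.png');q=cv2.imread('pics/s8_top.png')
cv2.imwrite('pics/s8.png',np.hstack([cv2.resize(p[205:305,315:415],None,fx=4,fy=4),cv2.resize(q[165:265,335:435],None,fx=4,fy=4)]))"
```

```text
top lid 182 [ 538.6 -206.7   74.1    4.6] plane [ 0.1 -1.9 66.6]
 rim [ 538.  -208.8   84.8    3.2]
side lid 361 [ 537.2 -213.2   75.7    3. ] plane [-3.3 -3.1 65.9]
 rim [ 540.7 -208.1   87.2    4.8]
[ 0.537  -0.2727  0.0613] [-0.8  0.6 -0.1]
```

View pics/s8.png

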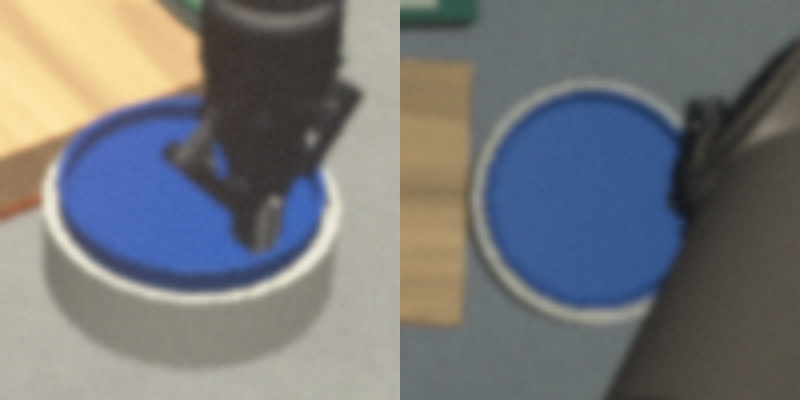

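The lid has dropped into the rim and looks level, with a white ring showing all round. I'll back off, retreat upward and check it without the arm in view.

Request:
{"fn": "servo_tool", "kwargs": {"commands": [[0, 0, 0, 0, 4, 0, 1], [0, 0, 0, 0, 8, 0, 1], [0, 0, 0, 0, 8, 15, 1], [0, 0, 0, 0, 8, 45, 1], [0, 0, 0, 0, 8, 80, 1]]}}

```text
clock: 12.4
tcp_pos: [0.5355, -0.2634, 0.1404]
orientation: [-2.214, -2.224, 0.004]
contact_force: [0.9, 0.9, 0.7]
grip_width: -0.0004
gripper_force: 0.0
```

Request:
{"fn": "servo_tool", "kwargs": {"commands": [[0, 0, 0, -5, -30, 20, 1], [0, 0, 0, -10, -60, 40, 1], [0, 0, 0, -15, -90, 60, 1], [0, 0, 0, -25, -125, 70, 1], [0, 0, 0, -35, -160, 70, 1]]}}

```text
clock: 12.82
tcp_pos: [0.5032, -0.4263, 0.2145]
orientation: [2.211, 2.225, 0.002]
contact_force: [0.8, -1.0, -0.7]
grip_width: -0.0001
gripper_force: 0.0
```

Request:
{"fn": "servo_tool", "kwargs": {"commands": [[0, 0, 0, 0, 0, 0, 1], [0, 0, 0, 0, 0, 0, 1], [0, 0, 0, 0, 0, 0, 1], [0, 0, 0, 0, 0, 0, 1]]}}

```text
clock: 13.15
tcp_pos: [0.5029, -0.4226, 0.2107]
orientation: [-2.213, -2.228, -0.001]
contact_force: [-0.1, 0.4, 0.5]
grip_width: -0.0001
gripper_force: 0.0
```

```bash
python3 -c "
from lid import *
lid(z=.068,save='s9')
p=cv2.imread('pics/s9_side.png');q=cv2.imread('pics/s9_top.png')
cv2.imwrite('pics/s9.png',np.hstack([cv2.resize(p[150:310,205:415],None,fx=1.9,fy=1.9),cv2.resize(q[125:285,210:420],None,fx=1.9,fy=1.9)]))"
```

```text
top lid 250 [ 537.9 -209.2   75.6    1.3] plane [-3.7  1.2 66.3]
 rim [ 537.9 -209.6   85.     2.8]
side lid 437 [ 537.4 -213.5   76.     1.9] plane [ 0.6 -5.7 65.9]
 rim [ 540.9 -208.3   87.     4.1]
[ 0.503  -0.4226  0.2109] [-0.4  0.3  0.7]
```

View pics/s9.png

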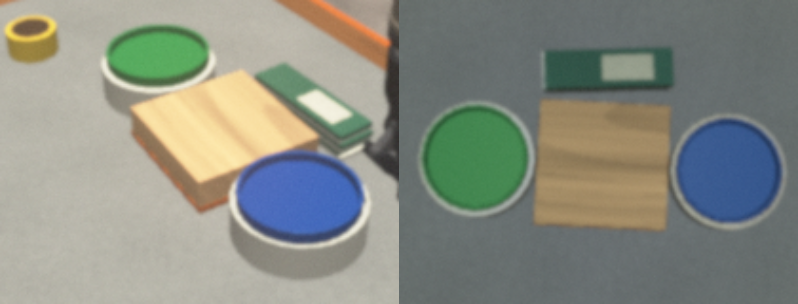

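The lid is concentric with the tub and level (tilt under 6 mrad, wall top near z 67 mm). The tub is at its original position, and the closed tub, tape and signs look undisturbed.

```bash
python3 -c "
from bench import r
print(r.hand_in())"
```

```text
the job is handed in; nothing more can be done
None
```

I put the jar in the tub's empty compartment, slid the blue lid across until it dropped in and sat level, and handed the job in at about 13 s. Nothing else was visibly disturbed.

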